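# Hang the inspection mirror on the sprung hook in the dust cabinet

## Task

Take the inspection mirror by its blue handle out of its bench stand, lower it through the opening in the roof of the white dust cabinet and hang its cross pin in the forked hook inside. Still holding the handle, press the pin down past the red spring keeper and seat it on the hook's solid bottom with a gentle push of about 12 N (never over 22 N), hold it a moment, then let go and draw the hand away; keep the mirror off the roof and the opening's frame, keep the hand off the whole cabinet, and leave the other things on the bench where they are.

Things in the scene. Friction and masses are not known exactly. Their poses are not given: they have to be found in the camera images.
- mirror_grip (a point): centre of the inspection mirror's blue handle, a square bar 14x14 mm, 44 mm tall, with five thin black rings; faces square to the mirror's x and y axes, z up along it. Under it a 6 mm steel rod; the cross pin is 116 mm and the lowest edge of the mirror head 165 mm straight below this point.
- mirror_pin (a point): centre of the mirror's steel cross pin: horizontal, 6 mm thick, 54 mm long, along the mirror's y axis. In the stand it is about 74 mm above the bench.
- mirror: the whole loose mirror, about 0.12 kg; origin and axes as the cross pin's centre. Its round head, 26 mm across and 8 mm thick (axis along x), has its centre 36 mm below the origin; the weight sits there, so the mirror hangs plumb by its pin.
- stand: grey bench stand, fixed: base 60x70x8 mm (x, y, z), two aluminium posts about 80 mm tall, 33 mm apart, in whose vee notches the pin rests with the mirror head between them; origin at the centre of its underside. The mirror lifts straight up out of it; its axes start parallel to the stand's.
- cabinet: white dust cabinet, fixed, 130x150x165 mm (x, y, z), clear front facing -x; origin at the centre of its underside. It carries the steel forked hook: two prongs 8 mm wide at y = -20 and +20 mm, 32 mm clear between them for the mirror head; each is a U open upward, 14 mm wide inside along x, its front tip 32 mm and its back 34 mm above the seated pin's centre.
- frame: roof of the cabinet (top face 160 mm above the bench) with the black rubber frame of the opening, 5 mm wide, its top 165 mm above the bench; same origin and axes as the cabinet.
- opening (a point): centre of the opening in the roof, at the height of the frame's top (165 mm above the bench). The clear opening is 44 mm along the cabinet's x and 80 mm along its y.
- seat_mid (a point): where the pin's centre lies when home in the hook IF the hook is clamped at mid-height: 65 mm straight below the opening's centre. The real hook is clamped up to 12 mm higher or lower; this is not measured and differs every time, so feel for it. The pin must lie along the cabinet's y axis. The bottom of the hook is rigid: pushing on past it raises the force quickly.
- oil_bottle: small amber-yellow bottle with white cap, 27 mm across, 61 mm tall, bystander; origin at the centre of its underside
- eyepiece: black and white spare eyepiece, 37 mm across, 42 mm tall, bystander; origin at the centre of its underside
- stain_a: dark amber dropper bottle, 37 mm across, 107 mm tall, bystander; origin at the centre of its underside
- dish_1: covered petri dish, 60 mm across, 14 mm tall, bystander; origin at the centre of its underside
- hook_mouth (a point): point in the cabinet 26 mm above seat_mid: the pin's centre when it first meets the red spring keeper, if the hook is at mid-height (else up to 12 mm higher or lower). The keeper swings down under a push that stays between about 2 and 7 N, and snaps back over the pin once the pin is about 13 mm above its seat; then the pin moves free down to the rigid bottom.
- scope_a: heavy fixed microscope left of the work, an obstacle to go round: origin under its body on the bench, which fills about 0.08 m ahead of the origin to 0.21 m behind it, 0.11 m to either side, up to 0.52 m high; its eyepieces jut out 0.22 m towards the robot at about 0.38 to 0.45 m height

How it is judged:
By the outcome, as a careful person would: the job done as asked, in the order asked, and still so for the second after the job is handed in, with the robot touching nothing.
It also fails if it takes over 58 s, if anything falls off the work surface, if the arm or the gripper's body presses on something with over 40 N, if the wrist force passes 120 N, or if a joint passes its speed limit or range.

## Robot

A 6-joint arm with a two-finger parallel gripper is mounted at the origin on a cart in front of the work surface, level with it; the furniture and walls round the work are solid. World frame = base frame: x ahead of the robot, y to its left, z up, the work surface at z = 0. Lengths are in m, angles in rad, forces in N, time in s.
With the tool pointing down it reaches from about 0.3 to 0.775 m from the base axis. Payload 14.6 kg.
Tool frame: the origin (TCP) lies at the very end of the fingers, on their centre line; the grasp point (between the pads) lies 19 mm behind it; z points along the fingers, y is the direction in which the jaws open and shut (so a half turn about z gives the same grasp; the last joint's range is limited). The gripper opens to 85 mm and grips with 20 to 120 N. Pads are 22 mm wide; open, the fingers measure 114 mm over their backs; the gripper's body (76 mm by 85 mm) begins 54 mm behind the grasp point. The pads swing forward as they close: fully open they stand 13 mm farther back than shut.
Start: joints at [-1.201, 0.3, 1.521, -0, 1.321, -0.067], TCP at [0.233, -0.498, 0.201] pointing down, gripper open.
Joint ranges: [-3.03, 3.03], [-0.79, 2.21], [0.23, 2.52], [-1.04, 4.18], [0, 3.07], [-2.55, 2.55]. Speed limits (rad/s): [2.22, 2.22, 2.57, 3.14, 3.14, 3.14].

## Interface

Orientations are given as a unit quaternion [w, x, y, z].
In Python, from plant import manip gives the robot as it stands. Calls block until the motion is done:
- manip.goto(position, orientation): joint-space move of the TCP to a pose.
- manip.line_to(position, rot=None, max_speed=0.15): straight line of the TCP; rot=None keeps the orientation; max_speed is the mean speed in m/s.
- manip.set_joints(angles): joint-space move.
- manip.grip(opening): finger opening in m; the grip force is fixed at half the most; returns when the fingers have stopped.
- manip.pause(seconds).
- manip.solve_ik(position, orientation): joint angles nearest the present ones, or None.
- manip.state(): the state.
- manip.grab_frame(name): name is "scene" or "side" or "wrist"; returns a dict with "color" (480x640x3 uint8, red, green, blue), "K" (3x3 intrinsics, pixels), "dist_coeffs" ([k1, k2, p1, p2, k3] as OpenCV has them; the pictures are not rectified), "T" (4x4, takes a point from camera to world coordinates); the wrist camera has in their place "T_tool_cam" (4x4, takes a point from camera to tool coordinates, whose origin is the TCP and whose axes are the flange's). Camera axes: x right, y up, looking along -z (the intrinsics and any distortion apply to the point x, -y, -z); pixel columns grow to the right and rows downward; lengths in m; the calibration is good to about 2 mm. A picture is of the moment at which its call begins: read the wrist's pose just before it. There is no depth.
A pose or a line that the arm cannot do raises manip.MotionError and nothing moves.
- manip.sign_off(): hands the job in, once; it reports no verdict.
The state is a dict: "t": time; "joints": joint angles; "joint_vel": joint speeds; "joint_efforts": joint torques, N m; "position": TCP position; "tool_rot": TCP orientation; "wrist_force": force on the tool from outside, world axes, zero at the start; "moment": the same for the moment, N m; "grip_width": finger opening in m.
Only numpy, scipy, OpenCV 4.12 (cv2) and the standard library are available. Lean on these libraries where they do the work, as an engineer would, in place of code of your own. Each camera call takes 0.05 s, during which the arm holds its last target.

## Working session

There is one attempt and no reset: what is moved stays moved. The work goes in short steps, each a Python script; the robot and the scene stay as the last script left them, time stands still between calls to the robot, and variables do not carry over. Pictures are saved under pics/ and viewed, and the job is handed in when it is done.

```bash
ls; mkdir -p pics; python3 - <<'E'
from plant import manip
import cv2,numpy as np
np.set_printoptions(precision=4,suppress=True)
s=manip.state();print(s)
for n in ["scene","side","wrist"]:
    f=manip.grab_frame(n);cv2.imwrite(f"pics/{n}0.png",f["color"][:,:,::-1])
    print(n,f["K"],f["dist_coeffs"],f.get("T",f.get("T_tool_cam")))
E
```

```text
pics
{'t': 0.0, 'joints': array([-1.2006,  0.3005,  1.5217, -0.    ,  1.3207, -0.0666]), 'joint_vel': array([ 0.0025, -0.0016,  0.0011,  0.0004,  0.0007,  0.0011]), 'joint_efforts': array([  0.0012, -54.3496, -36.1793,   0.    ,   0.004 ,  -0.    ]), 'position': array([ 0.2325, -0.4981,  0.2007]), 'tool_rot': array([-0.0006,  0.9762,  0.2167, -0.0001]), 'wrist_force': array([-0.0993, -0.278 ,  0.2955]), 'moment': array([ 0.0145, -0.0288,  0.0103]), 'grip_width': 0.08570596498790936}
scene [[596.1392   0.     328.3302]
 [  0.     596.1392 246.8518]
 [  0.       0.       1.    ]] [-0.177  0.     0.     0.     0.   ] [[-0.8602  0.2342 -0.4529  0.1033]
 [-0.5094 -0.3562  0.7833  0.6944]
 [ 0.0222  0.9046  0.4258  0.5731]
 [ 0.      0.      0.      1.    ]]
side [[487.1924   0.     322.3398]
 [  0.     487.1924 235.7521]
 [  0.       0.       1.    ]] [-0.083  0.     0.     0.     0.   ] [[ 0.8366  0.3264 -0.4401  0.1543]
 [-0.5477  0.5183 -0.6568 -0.7698]
 [ 0.0137  0.7905  0.6123  0.7337]
 [ 0.      0.      0.      1.    ]]
wrist [[392.9511   0.     320.2601]
 [  0.     392.9511 241.5648]
 [  0.       0.       1.    ]] [0.0064 0.     0.     0.     0.    ] [[ 0.001   0.9505  0.3106  0.079 ]
 [ 1.     -0.0009 -0.0002 -0.0008]
 [ 0.0001  0.3106 -0.9505 -0.173 ]
 [ 0.      0.      0.      1.    ]]
```

View pics/scene0.png

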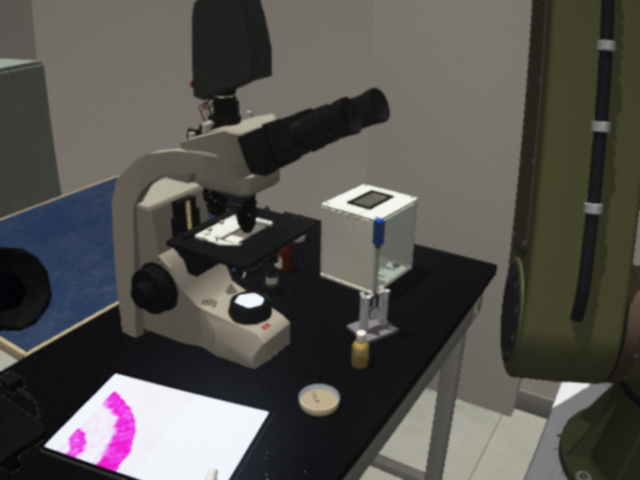

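View pics/side0.png

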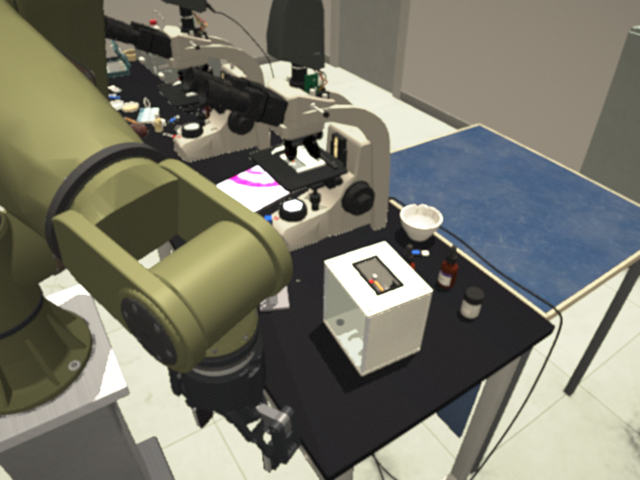

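View pics/wrist0.png

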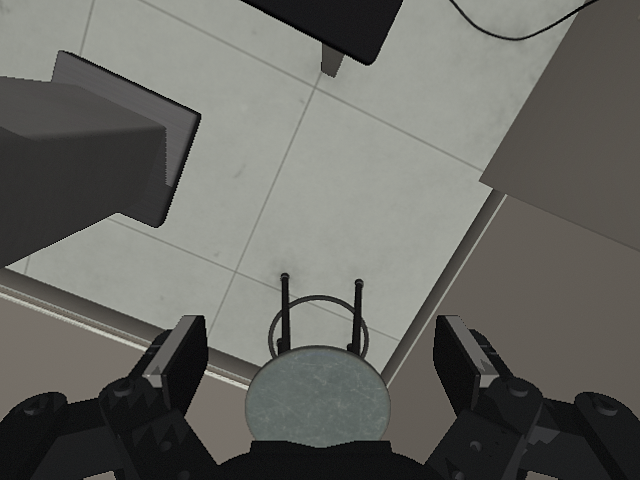

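The scene view shows the blue handle at about (378,233), the frame opening at (372,199), the oil bottle at (360,350) and the dish at (319,400). The side view shows the opening at (377,273). The stand is hidden by the arm there.

```bash
cat > h.py <<'E'
import cv2,numpy as np
from scipy.spatial.transform import Rotation as R
np.set_printoptions(precision=4,suppress=True)
def rot(q): return R.from_quat([q[1],q[2],q[3],q[0]]).as_matrix()
def quat(M):
    x,y,z,w=R.from_matrix(M).as_quat(); return np.array([w,x,y,z])
def shot(manip,name,save=None):
    s=manip.state(); f=manip.grab_frame(name)
    if "T" in f: T=np.array(f["T"])
    else:
        A=np.eye(4);A[:3,:3]=rot(s["tool_rot"]);A[:3,3]=s["position"];T=A@np.array(f["T_tool_cam"])
    c={"K":np.array(f["K"]),"d":np.array(f["dist_coeffs"],float),"T":T,"im":f["color"][:,:,::-1].copy()}
    if save:
        cv2.imwrite(f"pics/{save}.png",c["im"]); np.save(f"pics/{save}.npy",c,allow_pickle=True)
    return c
def load(n): return np.load(f"pics/{n}.npy",allow_pickle=True).item()
def ray(c,uv):
    p=cv2.undistortPoints(np.array([[uv]],float),c["K"],c["d"])[0,0]
    d=c["T"][:3,:3]@np.array([p[0],-p[1],-1.0]); return c["T"][:3,3],d/np.linalg.norm(d)
def onz(c,uv,z):
    o,d=ray(c,uv); return o+d*(z-o[2])/d[2]
def tri(obs):
    A=np.zeros((3,3));b=np.zeros(3);L=[]
    for c,uv in obs:
        o,d=ray(c,uv);P=np.eye(3)-np.outer(d,d);A+=P;b+=P@o;L.append((o,P))
    x=np.linalg.solve(A,b); return x,[np.linalg.norm(P@(x-o))*1000 for o,P in L]
def proj(c,X):
    q=c["T"][:3,:3].T@(np.array(X)-c["T"][:3,3]); q=np.array([q[0],-q[1],-q[2]])
    return cv2.projectPoints(q[None],np.zeros(3),np.zeros(3),c["K"],c["d"])[0].ravel()
def down(yaw):  # tool z down, tool x at angle yaw
    x=np.array([np.cos(yaw),np.sin(yaw),0]);z=np.array([0,0,-1.]);return np.column_stack([x,np.cross(z,x),z])
E
python3 - <<'E'
from plant import manip
from h import *
s=shot(manip,"scene","s1");d=shot(manip,"side","d1")
print("handle",onz(s,(378,233),.19),"top",onz(s,(372,199),.165),"opening side",onz(d,(377,273),.165))
print("roof side",[onz(d,p,.16) for p in [(324,263),(386,243),(431,291),(363,322)]])
print("roof scene",[onz(s,p,.16) for p in [(322,202),(363,184),(417,196),(378,217)]])
print("bottle",onz(s,(360,365),0),"dish",onz(s,(319,404),0.007),"stain",onz(d,(447,285),0),"eyep",onz(d,(470,315),0))
print("tool x",rot(manip.state()["tool_rot"]), "standbase",[onz(s,p,.008) for p in [(347,327),(378,339),(398,326)]])
E
```

```text
handle [ 0.471  -0.0989  0.19  ] top [ 0.5779 -0.2922  0.165 ] opening side [ 0.5856 -0.2991  0.165 ]
roof side [array([ 0.5254, -0.2228,  0.16  ]), array([ 0.6564, -0.2375,  0.16  ]), array([ 0.6386, -0.3802,  0.16  ]), array([ 0.4994, -0.3737,  0.16  ])]
roof scene [array([ 0.6571, -0.2346,  0.16  ]), array([ 0.6404, -0.3743,  0.16  ]), array([ 0.5159, -0.3718,  0.16  ]), array([ 0.5321, -0.2264,  0.16  ])]
bottle [ 0.4443 -0.0059  0.    ] dish [0.4459 0.1177 0.007 ] stain [ 0.8167 -0.2769  0.    ] eyep [ 0.7931 -0.3682  0.    ]
tool x [[ 0.9061  0.4231 -0.0002]
 [ 0.4231 -0.9061  0.0005]
 [ 0.     -0.0005 -1.    ]] standbase [array([ 0.5106, -0.0817,  0.008 ]), array([ 0.4481, -0.0771,  0.008 ]), array([ 0.4364, -0.1323,  0.008 ])]
```

```bash
python3 - <<'E'
from plant import manip
from h import *
s=load("s1");d=load("d1")
print("eyepiece end",tri([(s,(375,105)),(d,(200,82))]),"base",[onz(s,p,0.0) for p in [(250,362),(290,345),(120,330)]])
for P,y in [((.46,-.12,.30),1.5),((.46,-.12,.30),-1.65),((.46,-.12,.30),-.1),((.46,-.12,.30),3.05),((.58,-.297,.3),-.12),((.58,-.297,.3),1.45),((.58,-.297,.3),-1.7)]:
    j=manip.solve_ik(list(P),quat(down(y)));print(P,y,j)
E
```

```text
eyepiece end (array([0.4278, 0.0323, 0.4269]), [np.float64(5.1132196060187445), np.float64(5.113219606018687)]) base [array([0.5971, 0.0824, 0.    ]), array([0.57  , 0.0076, 0.    ]), array([0.8442, 0.1354, 0.    ])]
(0.46, -0.12, 0.3) 1.5 [-0.3322  0.0709  1.5642 -0.      1.5066 -0.2615]
(0.46, -0.12, 0.3) -1.65 None
(0.46, -0.12, 0.3) -0.1 [-0.3322  0.0709  1.5642 -0.      1.5066  1.3385]
(0.46, -0.12, 0.3) 3.05 [-0.3322  0.0709  1.5642 -0.      1.5066 -1.8115]
(0.58, -0.297, 0.3) -0.12 [-0.5295  0.4954  1.0279 -0.      1.6183  1.1613]
(0.58, -0.297, 0.3) 1.45 [-0.5295  0.4954  1.0279 -0.      1.6183 -0.4087]
(0.58, -0.297, 0.3) -1.7 None
```

```bash
python3 - <<'E'
from plant import manip
from h import *
q=quat(down(-.1))
manip.goto([.43,-.25,.33],q); shot(manip,"wrist","w1")
manip.goto([.41,-.13,.31],q); shot(manip,"wrist","w2"); shot(manip,"side","d2")
print(manip.state()["t"],manip.state()["position"])
E
```

```text
2.25 [ 0.4101 -0.1308  0.31  ]
```

View pics/w1.png

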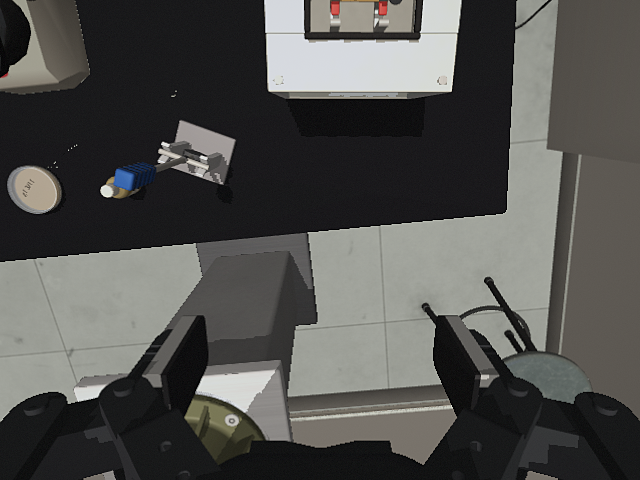

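View pics/w2.png

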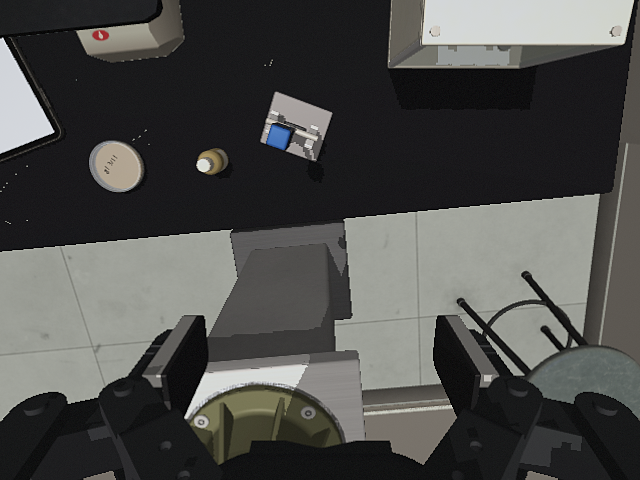

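w1 shows the frame's near edge at about (362,37), with the red keepers and hook prongs at (337,10) and (382,8), and the handle at (134,178). w2 shows the handle at (280,137) and the stand base, clearly rotated. Next I take closer views of the cabinet and the stand.

```bash
python3 - <<'E'
from plant import manip
from h import *
q=quat(down(-.1))
manip.goto([.42,-.10,.29],q)
manip.line_to([.44,-.10,.27]); shot(manip,"wrist","w3")
manip.goto([.44,-.24,.33],q)
manip.goto([.53,-.27,.33],q); shot(manip,"wrist","w4")
manip.goto([.60,-.33,.33],q); shot(manip,"wrist","w5")
print(manip.state()["t"],manip.state()["position"])
h=[load(n)["im"] for n in ("w3","w4","w5")]
cv2.imwrite("pics/m1.png",cv2.resize(np.vstack([np.hstack([h[0],h[1]]),np.hstack([h[2],h[2]*0])]),(800,600),interpolation=cv2.INTER_AREA))
E
```

```text
4.625 [ 0.5995 -0.3294  0.3308]
```

View pics/m1.png

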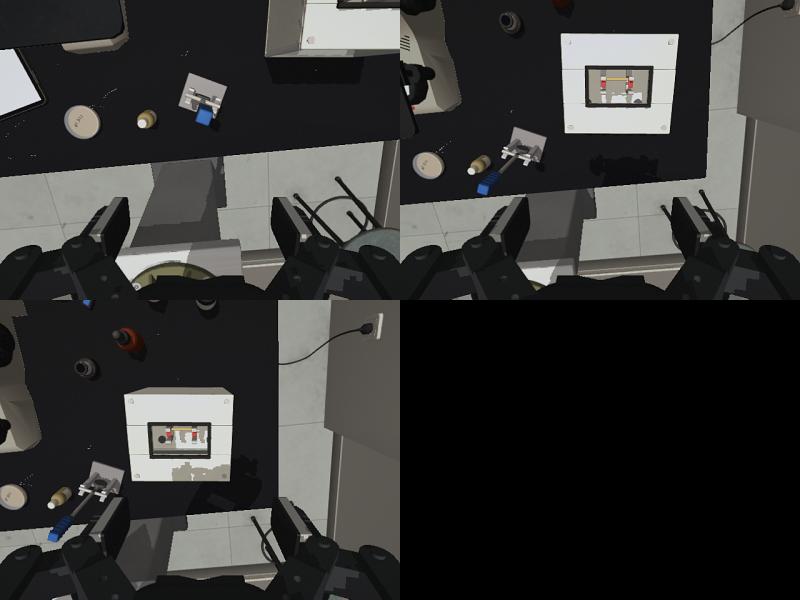

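w4 and w5 show the whole roof, with the frame at about (618,86) and (180,440) of this half-scale mosaic. The handle is in all three views. I zoom in to pick corners.

```bash
python3 - <<'E'
from h import *
def crop(n,x,y,w,h,k): 
    im=load(n)["im"][y:y+h,x:x+w]; o=cv2.resize(im,None,fx=k,fy=k,interpolation=cv2.INTER_CUBIC)
    for i in range(0,w,10): cv2.line(o,(i*k,0),(i*k,4 if i%50 else 12),(0,255,255),1)
    for i in range(0,h,10): cv2.line(o,(0,i*k),(4 if i%50 else 12,i*k),(0,255,255),1)
    return o
# 4 crops, 400x300 each
a=crop("w4",360,90,160,100,5) if 0 else crop("w4",350,90,130,100,3)
def pad(o): 
    r=np.zeros((300,400,3),np.uint8); r[:min(300,o.shape[0]),:min(400,o.shape[1])]=o[:300,:400]; return r
t=[pad(crop("w4",350,90,133,100,3)),pad(crop("w5",220,190,133,100,3)),pad(crop("w2",240,80,100,75,4)),pad(crop("w3",270,110,100,95,4))]
cv2.imwrite("pics/m2.png",np.vstack([np.hstack(t[:2]),np.hstack(t[2:])]))
t=[pad(crop("d1",340,245,80,60,5)),pad(crop("w4",100,250,100,75,4)),pad(crop("w5",60,320,100,75,4)),pad(crop("s1",340,200,80,60,5))]
cv2.imwrite("pics/m3.png",np.vstack([np.hstack(t[:2]),np.hstack(t[2:])]))
E
```

```text
(no output)
```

View pics/m2.png

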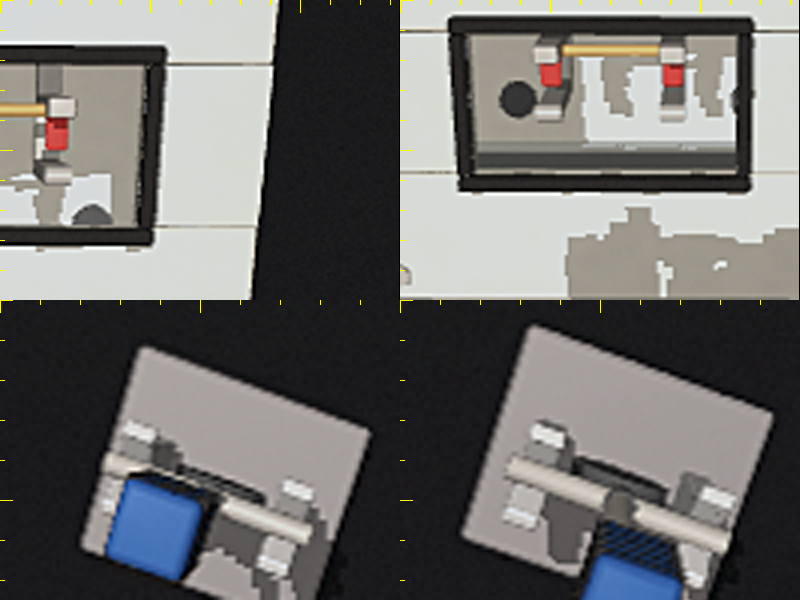

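View pics/m3.png

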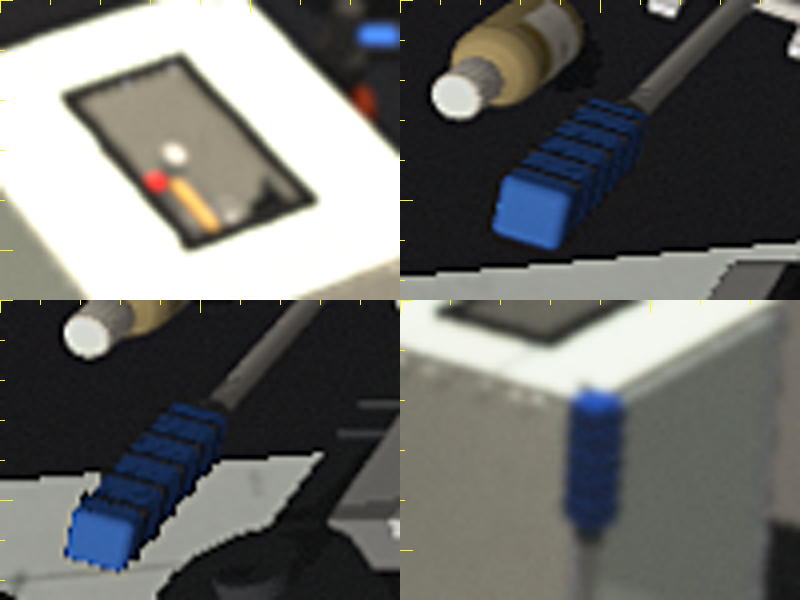

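```bash
cat > meas.py <<'E'
from h import *
C={n:load(n) for n in ("w1","w2","w3","w4","w5","d1","s1")}
def top(n):
    h=cv2.cvtColor(C[n]["im"],cv2.COLOR_BGR2HSV)
    m=cv2.inRange(h,(100,120,150),(125,255,255)); m=cv2.morphologyEx(m,cv2.MORPH_OPEN,np.ones((3,3)))
    k,l,st,ce=cv2.connectedComponentsWithStats(m); i=[j for j in range(1,k) if st[j,4]>60]
    return [(ce[j],st[j,4],cv2.boxPoints(cv2.minAreaRect(np.argwhere(l==j)[:,::-1].astype(np.float32)))) for j in i]
T={}
for n in ("w2","w3","w4","w5"):
    r=top(n); print(n,[(a[0],a[1]) for a in r]); T[n]=max(r,key=lambda a:a[1] if 0<a[0][1] else 0)
pt=tri([(C[n],T[n][0]) for n in T]);print("handle top",pt)
for n in T:
    b=np.array([onz(C[n],p,pt[0][2])[:2] for p in T[n][2]]);e=np.diff(np.vstack([b,b[:1]]),axis=0)
    print(n,"side mm",np.linalg.norm(e,axis=1)*1000,"ang",np.degrees(np.arctan2(e[:,1],e[:,0]))%90)
L=tri([(C["w2"],(266.2,120.5)),(C["w3"],(297.5,152.2))]);Rr=tri([(C["w2"],(317.5,138.8)),(C["w3"],(352,170.8))])
print("pin L",L,"R",Rr,"mid",(L[0]+Rr[0])/2,"len",np.linalg.norm(L[0]-Rr[0]))
v=L[0]-Rr[0];print("pin yaw(y axis)",np.degrees(np.arctan2(-v[0],v[1])))
E
python3 meas.py
python3 - <<'E'
from h import *
o=[]
for n,x,y in (("w4",285,90),("w5",220,190)):
    im=load(n)["im"][y:y+95,x:x+130]; o.append(cv2.resize(im,None,fx=6,fy=6,interpolation=cv2.INTER_CUBIC))
for i,n in enumerate(o): cv2.imwrite(f"pics/m4_{i}.png",n)
E
```

```text
w2 [(array([277.489 , 136.9038]), np.int32(364))]
w3 [(array([326.0156, 187.1138]), np.int32(448))]
w4 [(array([131.8522, 302.8325]), np.int32(203))]
w5 [(array([138.0909,   2.9242]), np.int32(66)), (array([ 83.8616, 379.6352]), np.int32(159))]
handle top (array([ 0.476 , -0.1075,  0.2103]), [np.float64(0.015494299085068951), np.float64(0.11321875704938432), np.float64(0.002470212068915326), np.float64(0.1193589968975454)])
w2 side mm [12.8885 12.2718 12.94   12.4461] ang [63.2206 66.4569 64.0054 66.18  ]
w3 side mm [12.8443 12.4717 12.9191 12.6768] ang [64.5267 64.7056 65.4363 64.3723]
w4 side mm [12.5754 12.066  12.6088 12.1995] ang [63.6456 68.3202 64.2662 68.1152]
w5 side mm [12.4342 11.9772 12.4771 12.096 ] ang [61.0643 64.2862 61.621  64.0537]
pin L (array([ 0.4867, -0.0844,  0.0811]), [np.float64(0.056296485378717336), np.float64(0.05629648537875774)]) R (array([ 0.4642, -0.1325,  0.0743]), [np.float64(0.08430895574745682), np.float64(0.08430895574741534)]) mid [ 0.4754 -0.1085  0.0777] len 0.053519259517083174
pin yaw(y axis) -25.10230689492628
```

View pics/m4_0.png

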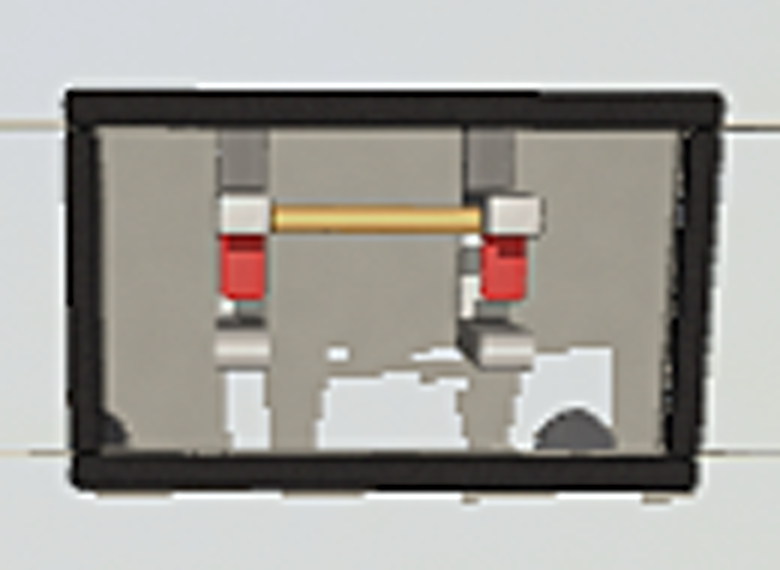

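View pics/m4_1.png

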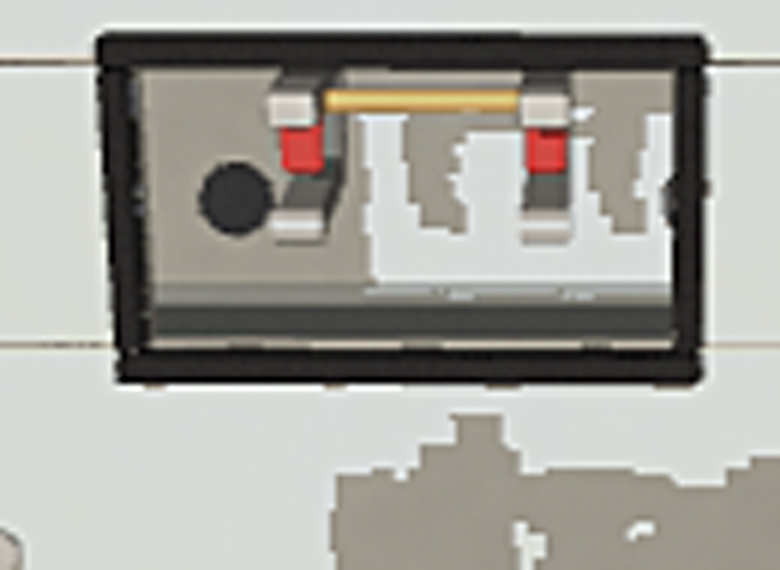

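```bash
python3 - <<'E'
from h import *
a,b=load("w4"),load("w5")
A=lambda p:(285+p[0]/6-.4,90+p[1]/6-.4); B=lambda p:(220+p[0]/6-.4,190+p[1]/6-.4)
P={}
for n,p,q in (("backL",(244,214),(292,109)),("backR",(513,215),(545,110)),("frontL",(243,348),(299,222)),("frontR",(505,349),(546,222)),("redL",(242,266),(301,150)),("redR",(504,268),(546,151))):
    P[n],r=tri([(a,A(p)),(b,B(q))]); print(n,P[n],r)
print("L-R yaw",[np.degrees(np.arctan2(-(v:=P[k+"L"]-P[k+"R"])[0],v[1])) for k in("back","front")],"sep",[np.linalg.norm(P[k+"L"]-P[k+"R"]) for k in("back","front")])
m=[(P[k+"L"]+P[k+"R"])/2 for k in("back","front")];print("mids",m)
fa=[(66,90),(722,90),(694,490),(73,490)];fb=[(96,34),(709,34),(701,382),(116,382)]
c=[tri([(a,A(p)),(b,B(q))]) for p,q in zip(fa,fb)]
c0=[]
for x,r in c: print("corner",x,r); c0.append(x)
c0=np.array(c0);print("tri centre",c0.mean(0), "sides",np.linalg.norm(np.roll(c0,-1,0)-c0,axis=1))
for cam,F,f in((a,A,fa),(b,B,fb)):
    q=np.array([onz(cam,F(p),.165) for p in f]);print("z165 centre",q.mean(0),np.linalg.norm(np.roll(q,-1,0)-q,axis=1),"yaw",np.degrees(np.arctan2((q[0]-q[3])[1]+(q[1]-q[2])[1],(q[0]-q[3])[0]+(q[1]-q[2])[0])),np.degrees(np.arctan2(-(q[0]-q[1]+q[3]-q[2])[0],(q[0]-q[1]+q[3]-q[2])[1])))
E
```

```text
backL [ 0.5978 -0.2795  0.1378] [np.float64(0.10002051356076319), np.float64(0.10002051356059193)]
backR [ 0.5937 -0.3193  0.1374] [np.float64(0.23044408686690676), np.float64(0.23044408686686033)]
frontL [ 0.5783 -0.2775  0.1345] [np.float64(0.04474294123492104), np.float64(0.044742941234909815)]
frontR [ 0.5742 -0.3173  0.1335] [np.float64(0.13458071041307051), np.float64(0.13458071041309116)]
redL [ 0.5899 -0.2788  0.1321] [np.float64(0.462112030943559), np.float64(0.46211203094353714)]
redR [ 0.5858 -0.3183  0.1319] [np.float64(0.4339483322022999), np.float64(0.43394833220226786)]
L-R yaw [np.float64(-5.909694693333627), np.float64(-5.97820273117197)] sep [np.float64(0.03997904487160989), np.float64(0.04002719362982003)]
mids [array([ 0.5958, -0.2994,  0.1376]), array([ 0.5762, -0.2974,  0.134 ])]
corner [ 0.6171 -0.2566  0.1626] [np.float64(0.06741407529254309), np.float64(0.06741407529258268)]
corner [ 0.6082 -0.3456  0.1617] [np.float64(0.19508366807195104), np.float64(0.19508366807183875)]
corner [ 0.5546 -0.3398  0.1626] [np.float64(0.12958109634922807), np.float64(0.12958109634907986)]
corner [ 0.5637 -0.2513  0.1641] [np.float64(0.2827750070292257), np.float64(0.2827750070292645)]
tri centre [ 0.5859 -0.2983  0.1628] sides [0.0895 0.0539 0.0891 0.0536]
z165 centre [ 0.586  -0.2981  0.165 ] [0.0884 0.0536 0.0882 0.0536] yaw -5.782089483758828 -5.5803436039625485
z165 centre [ 0.5865 -0.2985  0.165 ] [0.089  0.0537 0.0891 0.0537] yaw -6.2254705726427915 -5.67352394269079
```

```bash
python3 - <<'E'
from h import *
s,d,w=load("s1"),load("d1"),load("w3")
print("scene proj handle top",proj(s,(.476,-.1075,.212)),"opening",proj(s,(.586,-.2984,.165)),"side open",proj(d,(.586,-.2984,.165)))
print("stage corner",[onz(w,(208,72),z) for z in(.2,.25,.3)])
E
python3 - <<'E'
from plant import manip
from h import *
q=quat(down(np.radians(-25.2)))
manip.goto([.45,-.22,.32],q)
manip.goto([.474,-.1085,.29],q)
manip.line_to([.476,-.1077,.215],max_speed=.1)
shot(manip,"wrist","w6");shot(manip,"side","d3");shot(manip,"scene","s3");s=manip.state();print(s["t"],s["position"],s["wrist_force"],s["joints"])
h=[load(n)["im"] for n in ("w6","d3","s3")]
cv2.imwrite("pics/m5.png",cv2.resize(np.vstack([np.hstack([h[0],h[1]]),np.hstack([h[2],h[2]*0])]),(800,600),interpolation=cv2.INTER_AREA))
E
```

```text
scene proj handle top [378.3579 217.8828] opening [369.7654 197.265 ] side open [376.9422 272.6708]
stage corner [array([ 0.5465, -0.0469,  0.2   ]), array([ 0.5407, -0.0595,  0.25  ]), array([ 0.5349, -0.0721,  0.3   ])]
6.9917 [ 0.4762 -0.1078  0.2156] [ 0.1148 -0.3126 -0.4917] [-0.2976  0.1493  1.6714  0.      1.3199  1.713 ]
```

View pics/m5.png

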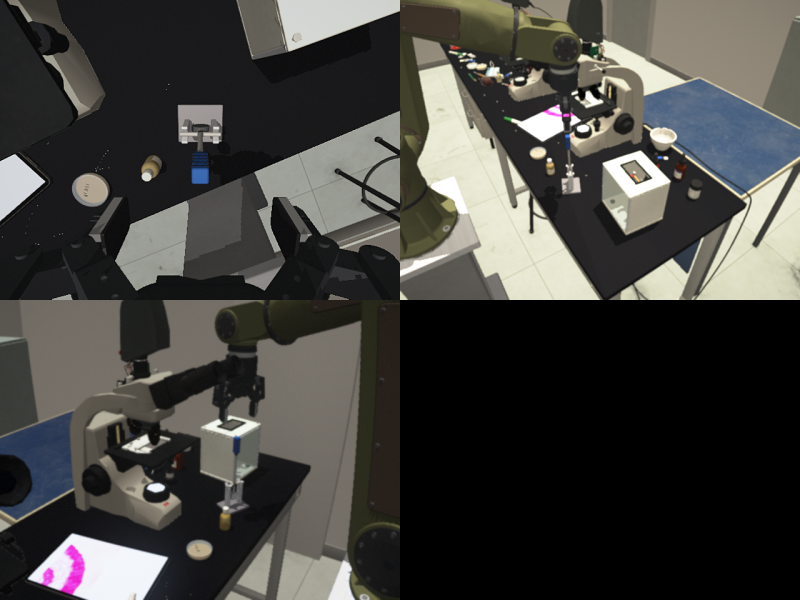

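```bash
python3 - <<'E'
from plant import manip
from h import *
c=load("w6");h=cv2.cvtColor(c["im"],cv2.COLOR_BGR2HSV);m=cv2.inRange(h,(100,120,150),(125,255,255));m=cv2.morphologyEx(m,cv2.MORPH_OPEN,np.ones((3,3)))
k,l,st,ce=cv2.connectedComponentsWithStats(m)
for i in range(1,k):
    if st[i,4]>60:
        print(ce[i],st[i],onz(c,ce[i],.2105))
print("tcp px",proj(c,manip.state()["position"]))
E
```

```text
[319.5186 281.4473] [307 270  26  24 617] [ 0.4762 -0.1075  0.2105]
tcp px [319.9484 285.4869]
```

```bash
python3 - <<'E'
from plant import manip
from h import *
manip.line_to([.4762,-.1076,.1715],max_speed=.1)
print(manip.state()["wrist_force"])
manip.grip(0.008); s=manip.state();print(s["t"],s["grip_width"],s["wrist_force"],s["moment"],s["position"])
manip.line_to([.4762,-.1076,.1765],max_speed=.05);manip.pause(.2);s=manip.state();print(s["wrist_force"],s["moment"],s["grip_width"])
manip.line_to([.4762,-.1076,.245],max_speed=.12);manip.pause(.2);s=manip.state();print(s["t"],s["wrist_force"],s["moment"],s["grip_width"],s["position"])
shot(manip,"wrist","w7");shot(manip,"side","d4");shot(manip,"scene","s4")
h=[load(n)["im"] for n in ("w7","d4","s4")]
cv2.imwrite("pics/m6.png",cv2.resize(np.vstack([np.hstack([h[0],h[1]]),np.hstack([h[2],h[2]*0])]),(800,600),interpolation=cv2.INTER_AREA))
E
```

```text
[-0.0017  0.3643  0.8514]
8.2333 0.011849496525346852 [0.0283 0.1093 3.2014] [-0.0858  0.043  -0.0147] [ 0.4763 -0.1077  0.1718]
[-0.4011  0.1574 -0.9633] [0.0318 0.014  0.03  ] 0.01156413233463176
9.6083 [ 0.0189 -0.1577 -0.4275] [ 0.0034  0.0113 -0.0573] 0.011562995503422492 [ 0.476  -0.1075  0.2443]
```

View pics/m6.png

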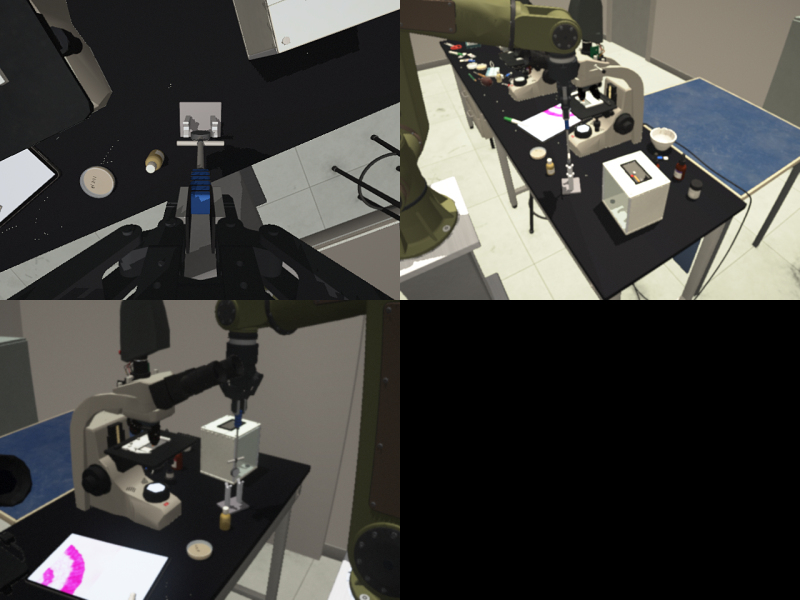

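The mirror is lifted out plumb. In w7 the pin runs from about (283,228) to (358,228). I measure where the pin sits relative to the hand.

```bash
python3 - <<'E'
from h import *
o=cv2.resize(load("w7")["im"][200:290,270:375],None,fx=7,fy=6,interpolation=cv2.INTER_CUBIC);cv2.imwrite("pics/m7.png",o)
E
```

```text
(no output)
```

View pics/m7.png

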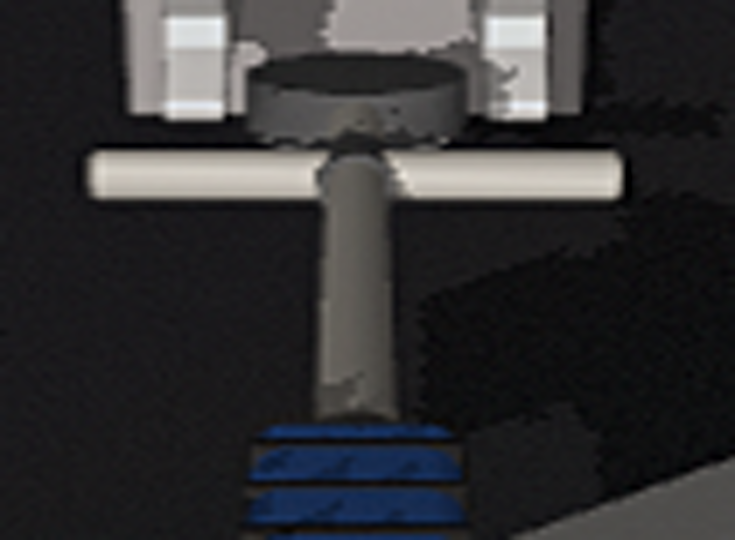

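```bash
python3 - <<'E'
from plant import manip
from h import *
c=load("w7");s=manip.state()
print(s["tool_rot"],rot(s["tool_rot"]))
for z in (.145,.147,.149,.151):
    a,b=onz(c,(282,228.8),z),onz(c,(358.7,228.8),z);m=(a+b)/2;v=a-b
    print(z,"len",np.linalg.norm(v),"yaw",np.degrees(np.arctan2(-v[0],v[1])),"mid in tool",rot(s["tool_rot"]).T@(m-s["position"]))
E
```

```text
[-0.      0.9759 -0.2181 -0.0003] [[ 0.9048 -0.4258 -0.0005]
 [-0.4258 -0.9048  0.0002]
 [-0.0005  0.0001 -1.    ]]
0.145 len 0.05531778270327509 yaw -25.153877910413044 mid in tool [-0.0009  0.0002  0.0997]
0.147 len 0.054911299833034805 yaw -25.153877910412984 mid in tool [-0.0003  0.0002  0.0977]
0.149 len 0.05450481696279456 yaw -25.153877910413037 mid in tool [0.0003 0.0002 0.0957]
0.151 len 0.054098334092554254 yaw -25.15387791041299 mid in tool [0.0009 0.0001 0.0937]
```

```bash
python3 - <<'E'
from plant import manip
from h import *
q=quat(down(np.radians(-5.9)))
manip.line_to([.455,-.20,.345],rot=q,max_speed=.15)
manip.line_to([.586,-.2984,.345],max_speed=.15)
manip.pause(.4)
s=manip.state();print(s["t"],s["wrist_force"],s["moment"],s["grip_width"],s["position"],rot(s["tool_rot"])[:,0])
shot(manip,"wrist","w8");shot(manip,"side","d5");shot(manip,"scene","s5")
cv2.imwrite("pics/m8.png",np.hstack([cv2.resize(load("w8")["im"][100:300,240:400],None,fx=2.5,fy=2.5,interpolation=cv2.INTER_CUBIC),cv2.resize(load("d5")["im"][150:350,300:460],None,fx=2.5,fy=2.5,interpolation=cv2.INTER_CUBIC)]))
E
```

```text
12.4667 [-0.3197 -0.3672 -2.3391] [ 0.0011 -0.0013  0.0379] 0.011511503878648303 [ 0.5859 -0.2983  0.3452] [ 0.9947 -0.1027  0.0002]
```

View pics/m8.png

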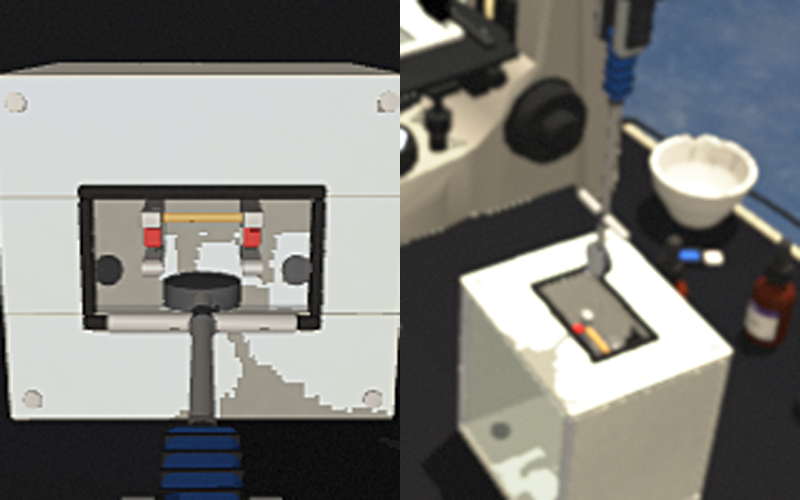

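View pics/w8.png

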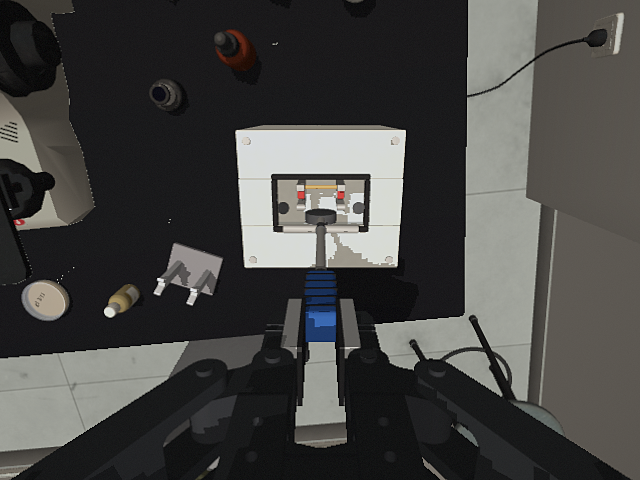

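w8: the pin and head are centred between the prongs, left to right. Next I lower with force watching.

```bash
cat >> h.py <<'E'
def fz(manip,n=8):
    F=[]
    for _ in range(n):
        F.append(manip.state()["wrist_force"]); manip.pause(.02)
    return np.mean(F,0),np.std(F,0)
E
python3 - <<'E'
from plant import manip
from h import *
print("tare",fz(manip))
for i,z in enumerate((.295,.247)):
    manip.line_to([.586,-.2984,z],max_speed=.08);print(z,fz(manip,5)[0],manip.state()["position"]);shot(manip,"wrist",f"w9_{i}")
shot(manip,"side","d6");print(manip.state()["t"])
cv2.imwrite("pics/m9.png",np.hstack([cv2.resize(load("w9_0")["im"][140:300,240:400],None,fx=2.5,fy=3,interpolation=cv2.INTER_CUBIC),cv2.resize(load("w9_1")["im"][140:300,240:400],None,fx=2.5,fy=3,interpolation=cv2.INTER_CUBIC)]))
E
```

```text
tare (array([ 0.4313,  0.136 , -1.0192]), array([0.651 , 0.3101, 0.3127]))
0.295 [-0.4714  0.2668 -0.6166] [ 0.5862 -0.2985  0.2958]
0.247 [-0.0496 -0.3377 -0.8001] [ 0.5862 -0.2985  0.2478]
14.5917
```

View pics/m9.png

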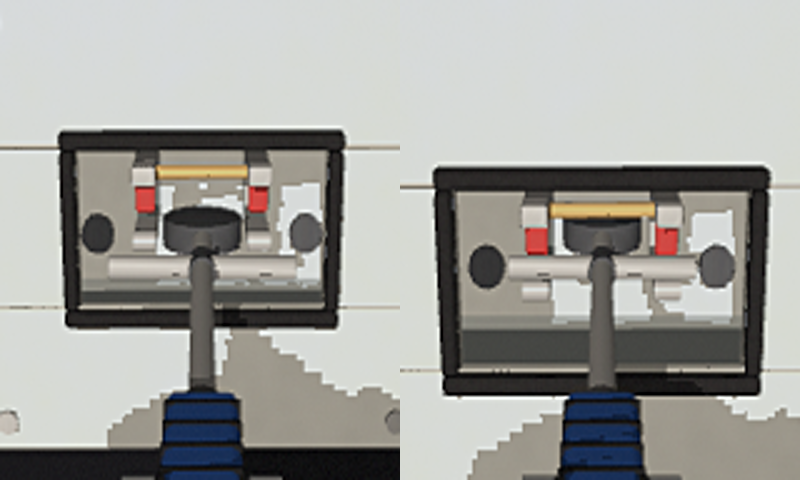

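```bash
cat > press.py <<'E'
from plant import manip
from h import *
import sys
z0,z1,step,lim=map(float,sys.argv[1:5])
tare=-0.8
z=z0
while z-step>=z1-1e-6:
    z-=step
    manip.line_to([.586,-.2984,z],max_speed=.04)
    f=fz(manip,4)[0]; s=manip.state()
    print("%.2f cmd %.4f act %.4f F %.2f %.2f %.2f w %.4f M %s"%(s["t"],z,s["position"][2],f[0],f[1],f[2]-tare,s["grip_width"],s["moment"]),flush=True)
    if f[2]-tare>lim: print("LIMIT");break
E
python3 press.py .247 .217 .002 7.5
```

```text
14.91 cmd 0.2450 act 0.2450 F 0.03 0.18 0.33 w 0.0121 M [0.0032 0.0336 0.0135]
15.22 cmd 0.2430 act 0.2429 F 0.07 0.56 0.18 w 0.0120 M [-0.0011 -0.0372  0.0068]
15.54 cmd 0.2410 act 0.2410 F 0.36 0.14 -0.22 w 0.0119 M [0.0502 0.031  0.0187]
15.86 cmd 0.2390 act 0.2390 F -0.12 0.41 -0.38 w 0.0118 M [-0.0599  0.0136  0.0403]
16.18 cmd 0.2370 act 0.2369 F 0.04 -0.07 -0.36 w 0.0120 M [ 0.029  -0.0026  0.024 ]
16.49 cmd 0.2350 act 0.2350 F 0.05 0.03 -0.08 w 0.0117 M [0.0584 0.0319 0.022 ]
16.81 cmd 0.2330 act 0.2330 F -0.14 0.13 -0.37 w 0.0120 M [ 0.0244  0.031  -0.0632]
17.12 cmd 0.2310 act 0.2310 F 0.30 -0.16 -0.58 w 0.0120 M [ 0.0098  0.002  -0.0005]
17.44 cmd 0.2290 act 0.2293 F 0.11 0.32 3.07 w 0.0116 M [0.0282 0.0268 0.0021]
17.76 cmd 0.2270 act 0.2271 F 0.06 -0.47 3.41 w 0.0119 M [-0.0461  0.0232  0.0308]
18.07 cmd 0.2250 act 0.2249 F 0.15 -0.31 4.24 w 0.0117 M [-0.041   0.0666  0.041 ]
18.39 cmd 0.2230 act 0.2228 F -0.48 0.32 3.35 w 0.0119 M [0.0426 0.14   0.0323]
18.71 cmd 0.2210 act 0.2206 F -1.20 0.06 0.85 w 0.0117 M [-0.031   0.3049  0.0081]
19.02 cmd 0.2190 act 0.2187 F -0.26 0.18 0.12 w 0.0116 M [-0.0337 -0.0275  0.0052]
19.34 cmd 0.2170 act 0.2169 F 0.23 0.49 0.43 w 0.0116 M [0.0163 0.0165 0.0014]
```

```bash
python3 press.py .217 .208 .003 5; python3 press.py .208 .199 .0005 4
```

```text
19.66 cmd 0.2140 act 0.2139 F -0.08 0.11 -0.01 w 0.0116 M [0.0111 0.0281 0.039 ]
19.98 cmd 0.2110 act 0.2109 F -0.06 0.02 -0.47 w 0.0117 M [ 0.0031 -0.0216 -0.0123]
20.29 cmd 0.2080 act 0.2079 F 0.09 -0.02 -0.29 w 0.0118 M [ 0.0385 -0.0145  0.0298]
20.61 cmd 0.2075 act 0.2076 F -0.03 0.50 -0.22 w 0.0118 M [ 0.0477  0.0036 -0.0086]
20.93 cmd 0.2070 act 0.2070 F -0.16 0.36 -0.10 w 0.0121 M [0.0167 0.0276 0.0527]
21.24 cmd 0.2065 act 0.2065 F 0.10 0.03 -0.43 w 0.0121 M [ 0.0262 -0.0275  0.0119]
21.56 cmd 0.2060 act 0.2060 F -0.31 0.13 -0.63 w 0.0121 M [ 0.0195 -0.0214  0.0136]
21.88 cmd 0.2055 act 0.2055 F -0.07 0.02 -0.14 w 0.0116 M [-0.0416  0.034  -0.0012]
22.19 cmd 0.2050 act 0.2050 F 0.23 -0.07 -0.53 w 0.0122 M [0.0145 0.0416 0.0281]
22.51 cmd 0.2045 act 0.2045 F -0.00 -0.07 -0.61 w 0.0116 M [-0.0085 -0.0347  0.027 ]
22.82 cmd 0.2040 act 0.2040 F -0.08 0.04 0.03 w 0.0117 M [-0.0206  0.0043  0.0267]
23.14 cmd 0.2035 act 0.2038 F 0.28 0.27 2.52 w 0.0115 M [-0.0095 -0.06   -0.0498]
23.46 cmd 0.2030 act 0.2037 F -0.42 0.25 6.26 w 0.0117 M [ 0.0319  0.0198 -0.01  ]
LIMIT
```

```bash
python3 press.py .203 .2024 .0003 11; python3 - <<'E'
from plant import manip
from h import *
print(fz(manip,10),manip.state()["t"])
E
```

```text
23.77 cmd 0.2027 act 0.2036 F 0.14 0.42 7.68 w 0.0118 M [ 0.0062  0.0188 -0.0073]
24.09 cmd 0.2024 act 0.2036 F -0.11 -0.13 9.13 w 0.0116 M [ 0.046  -0.0201  0.0181]
(array([0.0754, 0.1623, 8.0801]), array([0.4989, 0.3306, 0.382 ])) 24.2583
```

```bash
python3 press.py .2024 .2018 .0003 14; python3 - <<'E'
from plant import manip
from h import *
manip.pause(.5);print(fz(manip,20),manip.state()["t"],manip.state()["position"])
shot(manip,"wrist","w10");shot(manip,"side","d7");shot(manip,"scene","s7")
cv2.imwrite("pics/m10.png",np.hstack([cv2.resize(load("w10")["im"][140:300,240:400],None,fx=2.5,fy=3,interpolation=cv2.INTER_CUBIC),cv2.resize(load("d7")["im"][180:340,300:460],None,fx=2.5,fy=3,interpolation=cv2.INTER_CUBIC)]))
E
```

```text
24.57 cmd 0.2021 act 0.2035 F -0.19 0.34 10.62 w 0.0120 M [ 0.1172  0.0353 -0.0175]
24.89 cmd 0.2018 act 0.2035 F -0.01 0.67 11.81 w 0.0115 M [0.0938 0.0515 0.0169]
(array([-0.139 ,  0.4097, 11.1016]), array([0.5464, 0.5426, 0.4438])) 25.725 [ 0.5866 -0.2987  0.2035]
```

View pics/m10.png

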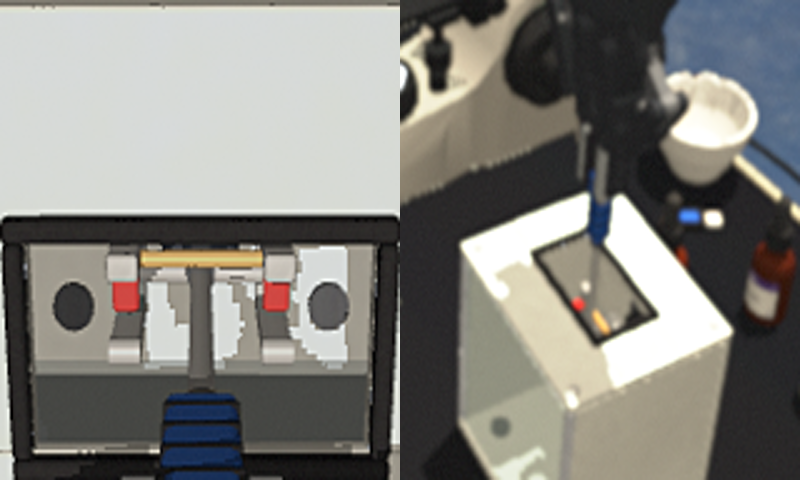

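The red keepers are back over the pin, the head hangs between the prongs, and the push is steady at about 12 N. Next I relax the load, release and withdraw.

```bash
python3 - <<'E'
from plant import manip
from h import *
manip.line_to([.586,-.2984,.2034],max_speed=.02);print(fz(manip,6)[0])
manip.grip(.085);s=manip.state();print(s["t"],s["grip_width"],s["wrist_force"])
manip.line_to([.586,-.2984,.30],max_speed=.1);print(manip.state()["wrist_force"])
manip.line_to([.50,-.27,.34],max_speed=.15)
manip.pause(.5);print(fz(manip,5)[0],manip.state()["t"])
shot(manip,"wrist","w11");shot(manip,"side","d8");shot(manip,"scene","s8")
h=[load(n)["im"] for n in ("w11","d8","s8")]
c=cv2.resize(h[0][60:260,240:440],(640,480))
cv2.imwrite("pics/m11.png",cv2.resize(np.vstack([np.hstack([h[0],h[1]]),np.hstack([h[2],c])]),(800,600),interpolation=cv2.INTER_AREA))
E
```

```text
[-0.5206  0.2254  5.1955]
26.925 0.08480925320790292 [-0.1608  0.3952 -0.287 ]
[-0.0647 -0.2113 -0.2604]
[ 0.0332 -0.3459  0.1772] 29.4333
```

View pics/m11.png

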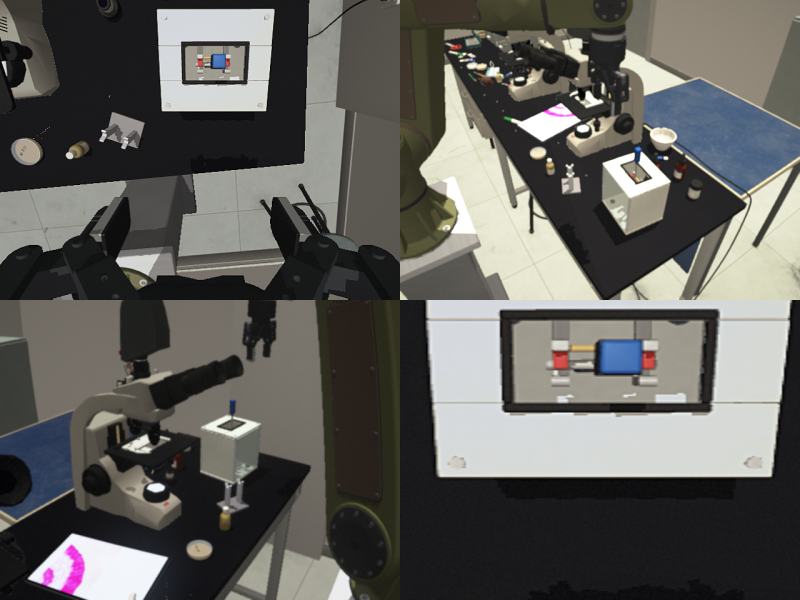

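```bash
python3 - <<'E'
from h import *
def blue(n,roi=None):
    c=load(n);h=cv2.cvtColor(c["im"],cv2.COLOR_BGR2HSV);m=cv2.inRange(h,(100,120,120),(125,255,255));m=cv2.morphologyEx(m,cv2.MORPH_OPEN,np.ones((2,2)))
    k,l,st,ce=cv2.connectedComponentsWithStats(m)
    return [(ce[i],st[i]) for i in range(1,k) if st[i,4]>15]
c=load("w11")
for ce,st in blue("w11"): print(ce,st,onz(c,ce,.243))
print("expected top px",proj(c,(.586,-.2984,.242)),"cam",c["T"][:3,3])
for n in("d8","s8"):
    print(n,"exp top",proj(load(n),(.586,-.2984,.242)),"exp bottom",proj(load(n),(.586,-.2984,.198)),[(a,b) for a,b in blue(n)])
o=np.hstack([cv2.resize(load(n)["im"][y:y+120,x:x+80],None,fx=5,fy=5,interpolation=cv2.INTER_CUBIC) for n,x,y in(("d8",340,220),("s8",330,140))]);cv2.imwrite("pics/m12.png",o)
E
```

```text
[351.2252  98.5225] [341  88  21  22 444] [ 0.5852 -0.2985  0.243 ]
expected top px [350.8041  97.2417] cam [ 0.5784 -0.2777  0.5129]
d8 exp top [380.8185 237.8672] exp bottom [378.555  258.2456] [(array([381.7231, 239.1846]), array([377, 236,  11,   8,  65], dtype=int32)), (array([416.3871, 252.5484]), array([413, 251,   8,   4,  31], dtype=int32))]
s8 exp top [371.7352 159.6381] exp bottom [370.6047 181.3642] []
```

View pics/m12.png

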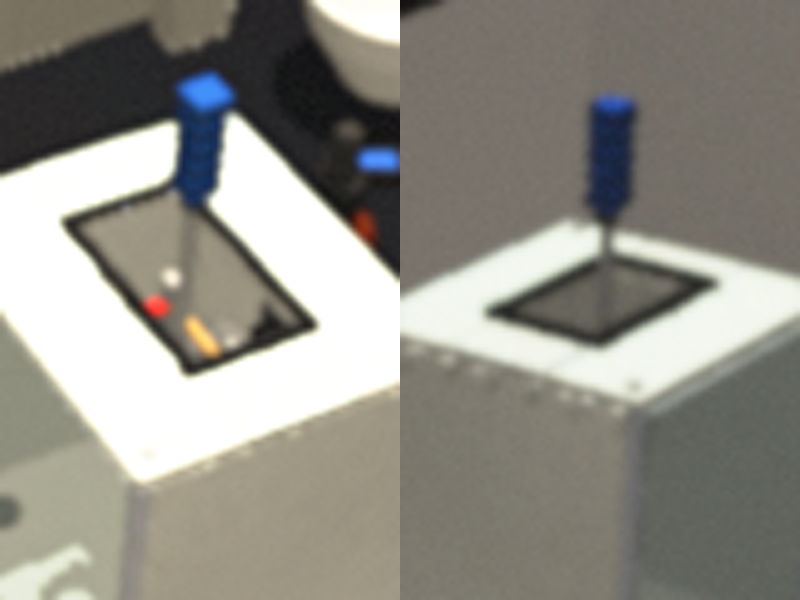

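The mirror hangs plumb within about 1 mm of where I expected it. The hand is clear and the bystanders look undisturbed, so I hand in.

```bash
python3 -c "
from plant import manip
print(manip.sign_off(), manip.state()['t'])"
```

```text
the job is handed in; nothing more can be done
the job is handed in; nothing more can be done
```

The mirror hangs by its pin in the cabinet's hook, seated and released. I handed the job in at about 29.4 s; no verdict was reported.

**What I did**
- **Locating:** I measured the handle, pin, frame and hook prongs from several wrist-camera views, which agreed to within about 2 mm. The side camera confirmed the opening.
- **Taking it out:** I gripped the handle, lifted the mirror straight up out of the stand and lowered it through the opening with no contact force above sensor noise.
- **Keeper:** the pin met it at tool height 0.230 m and passed it at about 4 N or less. It moved free from about 0.219 m.
- **Seating:** the pin reached the rigid bottom at 0.2038 m. I pressed to about 12 N for roughly 0.8 s, eased to about 6 N, opened the hand and withdrew.

**Last checks**
- The handle top is within about 1 mm of the plumb position in the wrist view, and agrees to 1–2 pixels in the side view.
- While I was still pressing, the keepers were back over the pin.
- The wrist force read about zero after release.
- I checked the bystanders only by eye; they looked unmoved.

**Disagreements**
- The wrist views put heights about 2 mm low (handle top 0.2103 m against 0.212 m, frame top 0.163 m against 0.165 m).
- The grip width read about 11.7 mm on the 14 mm handle, but the grip held without slipping.

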